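Zero the seed-tray counter

TASK

A new batch of seedling trays is about to be filled, so zero the tray counter on the potting bench: flick the lugs of its star wheel on with a fingertip, click by click counter-clockwise as seen from above, until the lug with the raised bar rests in its click exactly at the fixed pointer. Do not run past the pointer or bring the bar to it the other way round. Do not lift or tip the counter or shove it along the bench, and leave the jug, pot, jar and wooden block where they stand.

Things in the scene. Friction and masses are not known exactly. Their poses are not given: they have to be found in the camera images.
- counter: Tray counter, loose on the bench, 1.6 kg, rubber foot: grey square base 124 x 124 mm, top 46 mm above the bench, star wheel on a vertical axle through its centre. Origin: centre of its underside, on the axle line; x points from axle to fixed pointer, z up. The pointer stands on the +x side only; elsewhere the wheel's edge is open all round.
- wheel (a joint): Turn of the star wheel, rad, growing counter-clockwise from above; 0 = raised bar at the pointer. 8 clicks a turn, 0.785 rad each; it starts 2 to 5 clicks short of zero (-1.57 to -3.93). A spring pawl holds each click: about 2 N at a lug's end moves it; past half-way (0.39 rad) it snaps on to the next click and stays; let go earlier, it springs back. Turns both ways, no stop.
- hub (a point): On the axle at the lugs' mid-height, 68 mm above the bench. Wheel: aluminium disc, radius 42 mm, with 8 radial lugs 45 degrees apart, each 9 mm wide, out to 72 mm from the axle; one lug lies at the raised bar's angle. Disc and lugs span 60 to 76 mm above the bench, 14 mm above the base's top. Free gap between lugs about 40 mm at 62 mm from the axle.
- zero_end (a point): On the wheel: outer end of the raised bar, at its top, 72 mm from the axle and 88 mm above the bench. The bar (8 mm wide, 12 mm high) runs on top of the disc from near the axle out along one lug; no other lug has one.
- pointer_tip (a point): Tip of the fixed brass cone that points at the axle: 78 mm from the axle, 82 mm above the bench. It sits on a grey post 22 mm wide, 100 to 108 mm from the axle, 89 mm high.
- jug: Yellow plastic jug, 104 mm across, 100 mm high, handle at its +y side, loose; origin: centre of its underside. A bystander.
- pot: Terracotta pot, 84 mm across, 75 mm high, loose; origin: centre of its underside. A bystander.
- seed_jar: Seed jar with steel cap, 60 mm across, 85 mm high, loose; origin: centre of its underside. A bystander.
- label_block: Small wooden block, 100 x 40 x 30 mm, long along its x, loose; origin: centre of its underside. A bystander.
Mind the look-alikes: they are no part of the job. Leave any green or purple look-alike of the counter alone.

How it is judged:
By the outcome, as a careful person would: the job done as asked, in the order asked, and still so for the second after the job is handed in, with the robot touching nothing.
It also fails if it takes over 64 s, if anything falls off the work surface, if the arm or the gripper's body presses on something with over 40 N, if the wrist force passes 120 N, or if a joint passes its speed limit or range.

ROBOT

A 7-joint arm with a two-finger parallel gripper is mounted at the origin on the work surface. World frame = base frame: x ahead of the robot, y to its left, z up, the work surface at z = 0. Lengths are in m, angles in rad, forces in N, time in s.
With the tool pointing down it reaches from about 0.4 to 0.875 m from the base axis. Payload 19.3 kg.
Tool frame: the origin (TCP) lies on the centre line of the jaws, within the pads' length; the fingertips stand 25 mm ahead of it and the grasp point (between the pads) lies 6 mm ahead of it (tips_ahead is the distance from the TCP to the fingertips, in m); z points along the fingers, y is the direction in which the jaws open and shut (so a half turn about z gives the same grasp; the last joint's range is limited). The gripper opens to 85 mm and grips with 20 to 120 N. Pads are 22 mm wide; open, the fingers measure 114 mm over their backs; the gripper's body (76 mm by 85 mm) begins 54 mm behind the grasp point. The pads swing forward as they close: fully open they stand 13 mm farther back than shut.
Start: joints at [-1.368, 0.521, -0.036, 1.599, 0.021, 1.021, -0.113], TCP at [0.168, 0.602, 0.256] pointing down, gripper open.
Joint ranges: [-2.91, 2.91], [-0.3, 2.13], [-1.5, 1.42], [0.17, 2.43], [-1.26, 4.41], [0.16, 1.93], [-2.52, 2.52]. Speed limits (rad/s): [1.89, 1.89, 2.39, 2.39, 3.01, 3.01, 3.01].

INTERFACE

Orientations are given as [roll, pitch, yaw] about the fixed x, y, z axes, in that order (R = Rz(yaw) Ry(pitch) Rx(roll)).
In Python, from workcell import observe, grab_frame, job_done, outline_of, tips_ahead gives the robot as it stands. The module is installed in compiled form; this text tells all that it offers.
- The arm moves only by the tool move_arm, never from a script. Its argument "motion" is a list of rows, each a list of 2 entries, a list of its own where there are three numbers: the shift along the world's x, y, z in mm, then the turn, a rotation vector about the world's x, y, z in rad. A call has 1 to 12 rows; each row is the pose to reach, as a shift and turn from the pose commanded when the call began; what a row does not reach only later rows make up. A row lasts 1/8 s, in which the tool goes at most 62.5 mm and 10.7 degrees, less where a joint would pass 70% of its speed; a pose out of reach is approached as far as the arm can. A call with a gripper value outside its range is refused whole. "jaw" is the finger opening in mm, from 0 to 85.4, set as the call begins (left out, the last holds). The fingers move at their own pace and stop on an object; "grip_force" is the grip in N (left out, the last holds). Time passes only in rows, so rows that repeat a pose let the fingers close. It gives the time, the measured TCP pose, the force and the opening at its end, in the units of the state.
- observe(): the state, without advancing time (a new reading comes with each control period).
- grab_frame(name): name is "scene" or "top" or "wrist"; returns a dict with "frame" (480x640x3 uint8, red, green, blue), "fx", "fy", "cx", "cy" (pixels), "dist" ([k1, k2, p1, p2, k3] as OpenCV has them; the pictures are not rectified), "T" (4x4, takes a point from camera to world coordinates); the wrist camera has in their place "mount" (4x4, takes a point from camera to tool coordinates, whose origin is the TCP and whose axes are the flange's). Camera axes: x right, y down, z forward; pixel columns grow to the right and rows downward; lengths in m; the calibration is good to about 2 mm. A picture is of the moment at which its call begins: read the wrist's pose just before it. There is no depth.
- job_done(): hands the job in, once; it reports no verdict.
Trained networks look in the newest picture that a camera, given by its name, has taken for a name from the list of things; names that differ only in an ending like _2 or _b are one class to them, and where a whole thing is asked for, a point or a joint stands for the part that bears it (a point fixed in the world has none). Each returns a list of dicts, best first, with "score" (0 to 1); they miss things now and then, are a little off and sometimes report something else, mostly with a low value. They report only what shows in the picture. A call takes as long as a camera call. They do not tell look-alikes from the thing itself.
- outline_of(label, camera): "pixels" (480x640 bool, what is visible of it) and "pixel" ([column, row] in pixels, amid what is visible of it).
The state is a dict: "clock": time; "qpos": joint angles; "qd": joint speeds; "joint_efforts": joint torques, N m; "position": TCP position; "tool_rot": TCP orientation; "force": force on the tool from outside, world axes, zero at the start; "moment": the same for the moment, N m; "grip_width": finger opening in m.
Only numpy, scipy, OpenCV 4.12 (cv2) and the standard library are available. Lean on these libraries where they do the work, as an engineer would, in place of code of your own. Each camera call takes 0.05 s, during which the arm holds its last target.

## Working session

There is one attempt and no reset: what is moved stays moved. The work goes in short steps, Python scripts to look and compute and a tool call to move; the robot and the scene stay as the last step left them, time stands still between calls to the robot, and variables do not carry over. Pictures are saved under pics/ and viewed, and the job is handed in when it is done.

Besides the shell and the picture viewer there is one more tool, called after "Call:" by a JSON object that holds its "api" and its "payload", one argument or row to a line. move_arm: Moves the arm, as the interface text tells. Its arguments: {"type":"object","properties":{"motion":{"type":"array"},"jaw":{"type":"number"},"grip_force":{"type":"number"}},"required":["motion"]}

```bash
mkdir -p pics; cat > h.py <<'E'
import numpy as np, cv2
from workcell import *
def save(f,name):
    cv2.imwrite('pics/'+name,cv2.cvtColor(f['frame'],cv2.COLOR_RGB2BGR))
def K(f): return np.array([[f['fx'],0,f['cx']],[0,f['fy'],f['cy']],[0,0,1.]])
def toz(f,px,z):
    p=cv2.undistortPoints(np.array([[px]],float),K(f),np.array(f['dist'],float))[0,0]
    T=np.array(f['T']);d=T[:3,:3]@np.array([p[0],p[1],1]);o=T[:3,3]
    return o+d*(z-o[2])/d[2]
def proj(f,P):
    T=np.linalg.inv(np.array(f['T']))
    return cv2.projectPoints(np.array(P,float).reshape(-1,3),cv2.Rodrigues(T[:3,:3])[0],T[:3,3],K(f),np.array(f['dist'],float))[0][:,0]
E
python3 - <<'E'
from h import *
o=observe();print(o)
for c in ['scene','top']:
    f=grab_frame(c);save(f,c+'0.png');print(c,np.round(f['T'],3),f['fx'])
    for l in ['counter','wheel','zero_end','pointer_tip','jug','pot','seed_jar','label_block']:
        print(l,[(round(d['score'],2),np.round(d['pixel']),int(d['pixels'].sum()), np.round(toz(f,d['pixel'],.06),3)) for d in outline_of(l,c)])
E
```

```text
{'clock': 0.0, 'qpos': array([-1.36820814,  0.5219939 , -0.03635011,  1.59997224,  0.02116589,
        1.02110813, -0.11275369]), 'qd': array([-0.00096888, -0.00048051, -0.00215549, -0.00032943, -0.00019335,
        0.00133924, -0.00064635]), 'joint_efforts': array([-4.81623774e-04, -9.27118349e+01,  1.97980531e+00, -3.69917929e+01,
        1.78772095e-02,  8.28602468e-03,  1.01988476e-05]), 'position': array([0.16831781, 0.60160113, 0.2557508 ]), 'tool_rot': array([-3.14049473e+00,  3.76543438e-05,  2.86884203e+00]), 'force': array([0.12698031, 0.23779537, 0.59689762]), 'moment': array([-0.03641629,  0.03880774, -0.0008815 ]), 'grip_width': 0.08552096940903146}
scene [[ 0.242  0.741 -0.626  1.421]
 [ 0.97  -0.173  0.171 -0.227]
 [ 0.018 -0.649 -0.761  1.062]
 [ 0.     0.     0.     1.   ]] 539.6732514100192
counter [(0.82, array([343., 252.]), 2796, array([0.624, 0.041, 0.06 ])), (0.81, array([327., 189.]), 2249, array([0.4  , 0.059, 0.06 ])), (0.81, array([381., 333.]), 3411, array([0.862, 0.061, 0.06 ]))]
wheel [(0.67, array([346., 242.]), 1266, array([0.593, 0.058, 0.06 ])), (0.6
[... 1527 characters left out ...]
.74, array([279., 102.]), 2117, array([0.851, 0.065, 0.06 ])), (0.25, array([454., 182.]), 1000, array([ 0.673, -0.284,  0.06 ]))]
pointer_tip [(0.96, array([284., 340.]), 4330, array([0.372, 0.063, 0.06 ])), (0.78, array([287., 221.]), 4264, array([0.602, 0.053, 0.06 ])), (0.78, array([279., 109.]), 4127, array([0.835, 0.066, 0.06 ]))]
jug [(0.93, array([113., 254.]), 3161, array([0.546, 0.399, 0.06 ]))]
pot [(0.8, array([515., 283.]), 1534, array([ 0.467, -0.391,  0.06 ]))]
seed_jar [(0.65, array([455., 180.]), 960, array([ 0.677, -0.284,  0.06 ]))]
label_block [(0.74, array([159., 181.]), 1010, array([0.69 , 0.308, 0.06 ])), (0.16, array([285., 226.]), 2102, array([0.592, 0.058, 0.06 ]))]
```

View pics/scene0.png

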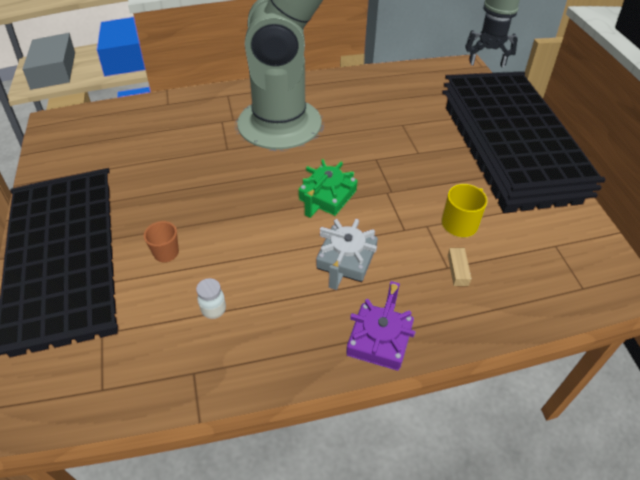

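View pics/top0.png

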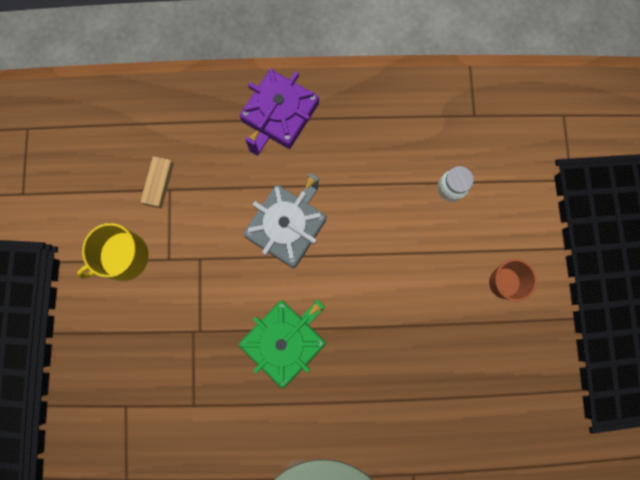

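```bash
python3 -c "
import cv2
a=cv2.imread('pics/top0.png')[165:285,225:345]
cv2.imwrite('pics/topc.png',cv2.resize(a,None,fx=5,fy=5,interpolation=cv2.INTER_CUBIC))
a=cv2.imread('pics/scene0.png')[200:300,290:410]
cv2.imwrite('pics/scenec.png',cv2.resize(a,None,fx=6,fy=6,interpolation=cv2.INTER_CUBIC))"
```

```text
(no output)
```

View pics/topc.png

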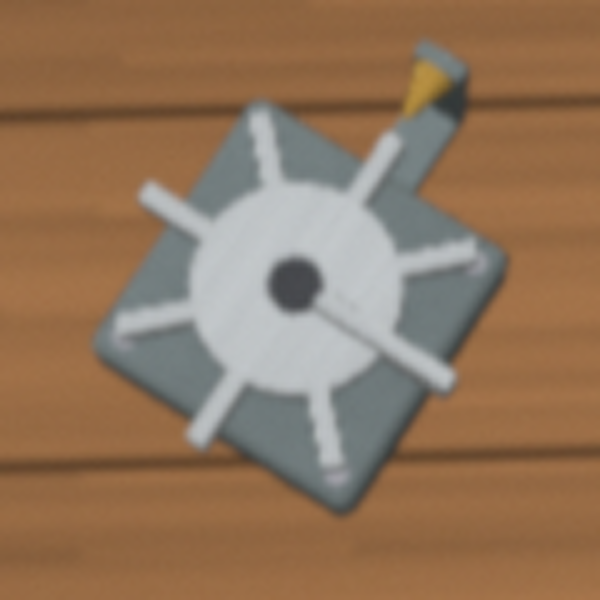

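View pics/scenec.png

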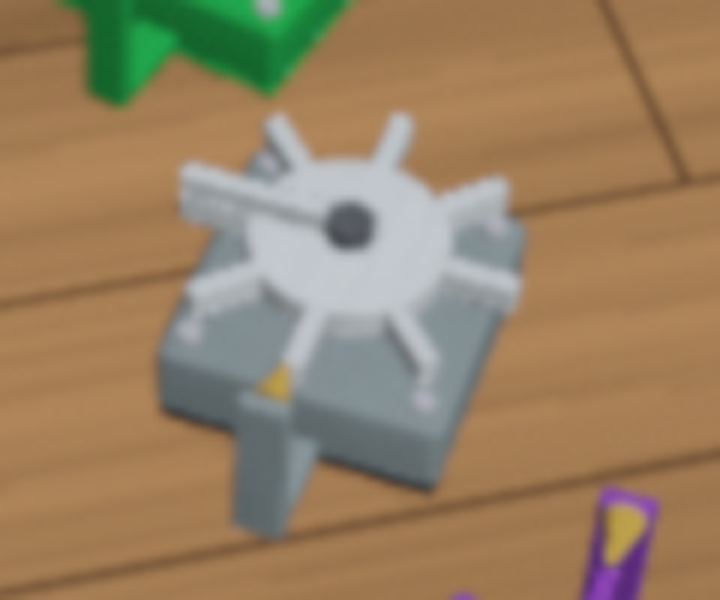

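```bash
python3 - <<'E'
from h import *
print(tips_ahead, tips_ahead() if callable(tips_ahead) else '')
ft=grab_frame('top');fs=grab_frame('scene')
for z in (.076,.08,.084,.088):
    print(z,toz(ft,(284,221.8),z),toz(fs,(348.3,237.7),z))
t1=toz(ft,(306,188),.082);t2=toz(fs,(336,261),.082);print(t1,t2)
# end lugs top z=.076 : in crop, ends
h=toz(ft,(284,221.8),.080)
for p in [(148,190),(118,325),(198,440),(335,465),(475,250),(392,138),(262,115)]:
    q=toz(ft,(225+p[0]/5,165+p[1]/5),.076);d=q-h;print(q,np.hypot(d[0],d[1]),np.degrees(np.arctan2(d[1],d[0])))
d=t1-h;print('ptr',np.hypot(d[0],d[1]),np.degrees(np.arctan2(d[1],d[0])))
q=toz(ft,(225+450/5,165+378/5),.088);d=q-h;print('bar',np.hypot(d[0],d[1]),np.degrees(np.arctan2(d[1],d[0])))
E
```

```text
0.025 
0.076 [0.59857061 0.05857825 0.076     ] [0.59526312 0.06146746 0.076     ]
0.08 [0.59787151 0.05840872 0.08      ] [0.59861223 0.06029549 0.08      ]
0.084 [0.59717242 0.05823919 0.084     ] [0.60196134 0.05912351 0.084     ]
0.088 [0.59647333 0.05806966 0.088     ] [0.60531045 0.05795154 0.088     ]
[0.66317699 0.01434479 0.082     ] [0.66366549 0.01190933 0.082     ]
[0.63722755 0.1152135  0.076     ] 0.06910630145372754 55.284634030987995
[0.58425899 0.12733585 0.076     ] 0.07025845322652342 101.17166707085234
[0.53872749 0.09696466 0.076     ] 0.0706015237745311 146.8997068982753
[0.52772431 0.04454316 0.076     ] 0.07150442952904451 -168.81883468587344
[ 0.61015219 -0.01150112  0.076     ] 0.07098028694253015 -80.03682025271067
[0.65548121 0.01966868 0.076     ] 0.06942382775176735 -33.919132008047086
[0.66601584 0.07031174 0.076     ] 0.06917609028128684 9.908097693089942
ptr 0.07878092946046517 -34.00894602535801
bar 0.07070243499761934 -123.78529501894822
```

Call:
{"api": "move_arm", "payload": {
  "motion": [
    [[37, -40, 0], [0, 0, 0.01]],
    [[80, -85, 0], [0, 0, 0.02]],
    [[122, -130, -5], [0, 0, 0.03]],
    [[164, -175, -15], [0, 0, 0.04]],
    [[206, -220, -25], [0, 0, 0.05]],
    [[248, -265, -35], [0, 0, 0.06]],
    [[290, -310, -45], [0, 0, 0.07]],
    [[332, -355, -55], [0, 0, 0.07]],
    [[374, -400, -65], [0, 0, 0.07]],
    [[416, -444, -75], [0, 0, 0.07]],
    [[443, -474, -80], [0, 0, 0.07]],
    [[443, -474, -80], [0, 0, 0.07]]
  ],
  "jaw": 0,
  "grip_force": 40
}}

```text
clock: 2.5
position: [0.6129, 0.1244, 0.1756]
tool_rot: [-3.14, 0.0, 2.934]
force: [-0.3, 0.6, -0.0]
grip_width: 0.0
```

```bash
python3 - <<'E'
from h import *
o=observe();print(o['clock'],o['position'],o['tool_rot'],o['grip_width'])
f=grab_frame('wrist');save(f,'w1.png')
for c in('scene','top'):save(grab_frame(c),c+'1.png')
E
python3 -c "
import cv2,numpy as np
a=cv2.imread('pics/top1.png')[145:305,205:365]
b=cv2.imread('pics/scene1.png')[160:320,280:440]
cv2.imwrite('pics/c1.png',cv2.resize(np.hstack([a,b]),None,fx=2.5,fy=2.5))"
```

```text
2.5 [0.61286017 0.12438721 0.17559347] [-3.14016661e+00  2.40080848e-04  2.93417505e+00] 4.6508436309229566e-05
```

View pics/w1.png

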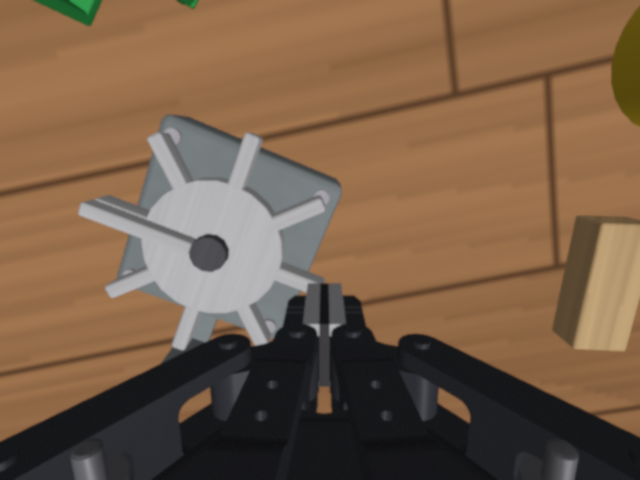

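View pics/c1.png

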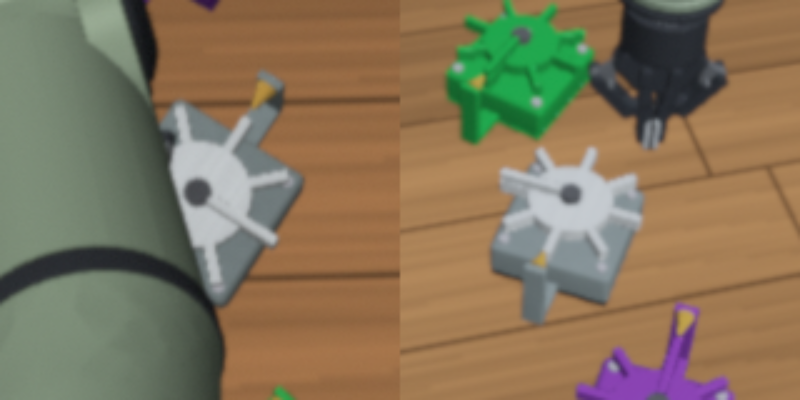

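```bash
cat >> h.py <<'E'
from scipy.spatial.transform import Rotation as Ro
def wrist():
    o=observe();f=grab_frame('wrist');W=np.eye(4);W[:3,:3]=Ro.from_euler('xyz',o['tool_rot']).as_matrix();W[:3,3]=o['position'];f['T']=W@np.array(f['mount']);return f
E
python3 - <<'E'
from h import *
f=wrist();h=toz(f,(209,253),.08);print(h, toz(f,(209,253),.076))
for p in [(156,139),(249,138),(325,200),(318,283),(180,347),(111,291)]:
    q=toz(f,p,.076);d=q-h;print(np.round(q,4),np.hypot(d[0],d[1]),np.degrees(np.arctan2(d[1],d[0])))
H=np.array([.598,.059])
tip=observe()['position'];print('tip rel',tip[:2]-H,np.hypot(*(tip[:2]-H)),np.degrees(np.arctan2(*(tip[:2]-H)[::-1])))
print('proj tip',proj(f,[tip+[0,0,-.025],[.612,.1276,.06]]))
# arc deltas from current commanded (assume =measured 0.6115,.1275?)
r=.070;a0=78.5
for a in range(78,132,4):
    p=H+r*np.array([np.cos(np.radians(a)),np.sin(np.radians(a))]);print(a,np.round((p-tip[:2])*1000,1))
E
```

```text
[0.59820314 0.06251832 0.08      ] [0.59917562 0.06103007 0.076     ]
[0.5301 0.0511 0.076 ] 0.06901731921726512 -170.48459801364626
[0.5396 0.1012 0.076 ] 0.07016799491009303 146.56544986294267
[0.5818 0.1353 0.076 ] 0.07463828864590824 102.70366233125343
[0.6311 0.1209 0.076 ] 0.06699518910654469 60.561224434654406
[0.656  0.0256 0.076 ] 0.06860994278666006 -32.54088231363996
[ 0.6106 -0.0039  0.076 ] 0.06751193872207974 -79.4461785396813
tip rel [0.01292385 0.0700195 ] 0.07120222522379878 79.54232871917684
proj tip [[324.8082981  303.45855142]
 [322.53488565 244.22305481]]
78 [ 1.6 -1.5]
82 [-3.2 -0.7]
86 [-8.  -0.2]
90 [-12.9  -0. ]
94 [-17.8  -0.2]
98 [-22.7  -0.7]
102 [-27.5  -1.5]
106 [-32.2  -2.7]
110 [-36.9  -4.2]
114 [-41.4  -6.1]
118 [-45.8  -8.2]
122 [-50.  -10.7]
126 [-54.1 -13.4]
130 [-57.9 -16.4]
```

```bash
python3 - <<'E'
from h import *
o=observe();print(o['clock'],o['position'],o['tool_rot'],o['qd'])
f=wrist();print(observe()['position']);save(f,'w2.png');print(toz(f,(209,253),.08))
P=lambda H,y:[ [H[0]+.072*np.cos(np.radians(y+45*k)),H[1]+.072*np.sin(np.radians(y+45*k)),.076] for k in range(8)]
print(np.round(proj(f,P((.598,.059),-34))));print(np.round(proj(f,P((.5975,.062),-34))))
E
```

```text
2.7 [0.61092385 0.1290195  0.17643674] [ 3.14112386e+00 -2.33306333e-04  2.94010327e+00] [-0.00721494 -0.00319759  0.00040862 -0.00065258  0.00064637 -0.00182494
  0.00140512]
[0.61095617 0.12905063 0.17653027]
[0.59823517 0.06279878 0.08      ]
[[170. 351.]
 [256. 351.]
 [316. 294.]
 [316. 206.]
 [245. 136.]
 [144. 136.]
 [ 84. 206.]
 [ 99. 295.]]
[[174. 350.]
 [260. 349.]
 [321. 293.]
 [321. 204.]
 [250. 134.]
 [149. 134.]
 [ 88. 204.]
 [103. 293.]]
```

Call:
{"api": "move_arm", "payload": {
  "motion": [
    [[0, 0, -30], [0, 0, 0]],
    [[0, 0, -60], [0, 0, 0]],
    [[0, 0, -80], [0, 0, 0]],
    [[0, 0, -92], [0, 0, 0]],
    [[0, 0, -92], [0, 0, 0]],
    [[0, 0, -92], [0, 0, 0]]
  ]
}}

```text
clock: 3.5
position: [0.6119, 0.128, 0.0851]
tool_rot: [3.141, 0.001, 2.939]
force: [0.4, 0.1, 0.1]
grip_width: 0.0002
```

```bash
python3 - <<'E'
from h import *
o=observe();print(o['clock'],o['position'],o['force'])
f=wrist();save(f,'w3.png');save(grab_frame('scene'),'s3.png')
H=np.array([.598,.0615]);p0=H+.069*np.array([np.cos(np.radians(79)),np.sin(np.radians(79))])
for a in range(79,140,4):
    p=H+.069*np.array([np.cos(np.radians(a)),np.sin(np.radians(a))]);print(a,np.round((p-p0)*1000,1))
import cv2
cv2.imwrite('pics/s3c.png',cv2.resize(cv2.imread('pics/s3.png')[160:320,280:440],None,fx=3,fy=3))
E
```

```text
3.5 [0.61189321 0.12796952 0.08514191] [0.37027626 0.06750427 0.08460239]
79 [0. 0.]
83 [-4.8  0.8]
87 [-9.6  1.2]
91 [-14.4   1.3]
95 [-19.2   1. ]
99 [-24.    0.4]
103 [-28.7  -0.5]
107 [-33.3  -1.7]
111 [-37.9  -3.3]
115 [-42.3  -5.2]
119 [-46.6  -7.4]
123 [-50.7  -9.9]
127 [-54.7 -12.6]
131 [-58.4 -15.7]
135 [-62.  -18.9]
139 [-65.2 -22.5]
```

View pics/w3.png

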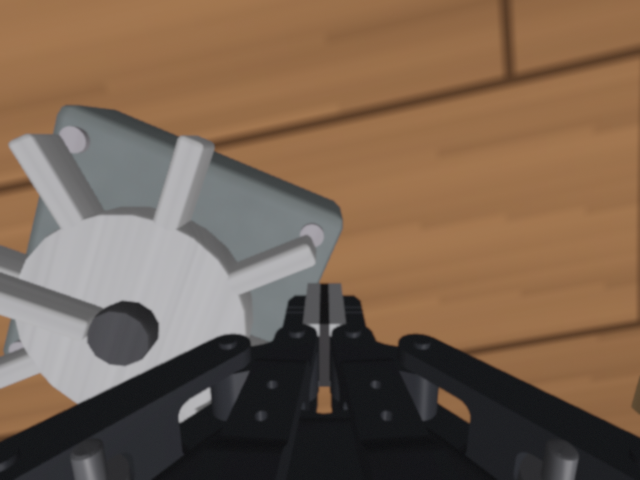

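View pics/s3c.png

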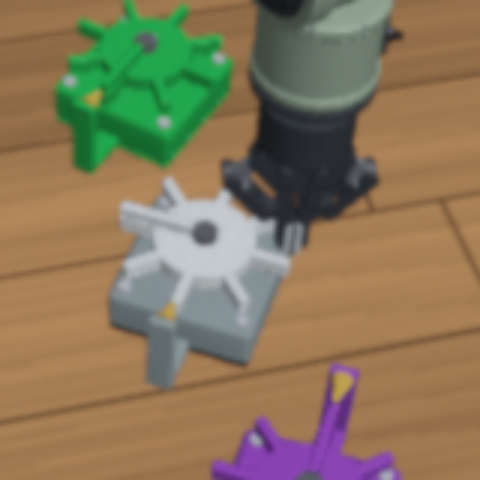

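```bash
python3 - <<'E'
from h import *
f=wrist();print(observe()['position'])
for p,z in [((312,252),.076),((123,333),.08),((196,140),.076),((23,140),.076)]:
    print(toz(f,p,z))
tip=observe()['position']+[0,0,-.025];print(proj(f,[tip,tip+[0,0,.016]]))
print(toz(f,(305,290),.060),toz(f,(343,290),.060))
E
```

```text
[0.61180236 0.12793546 0.08505344]
[0.58474814 0.12927436 0.076     ]
[0.59932116 0.05793808 0.08      ]
[0.54062307 0.10088224 0.076     ]
[0.53010646 0.04788339 0.076     ]
[[323.91406748 303.25913568]
 [323.95682367 322.04676807]]
[0.60461058 0.12164899 0.06      ] [0.60770423 0.13662134 0.06      ]
```

Call:
{"api": "move_arm", "payload": {
  "motion": [
    [[-1, -6, 0], [0, 0, 0]],
    [[-8, -5, 0], [0, 0, 0.1]],
    [[-14, -4, 0], [0, 0, 0.19]],
    [[-19, -5, 0], [0, 0, 0.28]],
    [[-25, -5, 0], [0, 0, 0.37]],
    [[-31, -7, 0], [0, 0, 0.45]],
    [[-36, -8, 0], [0, 0, 0.54]],
    [[-41, -10, 0], [0, 0, 0.63]],
    [[-46, -13, 0], [0, 0, 0.72]],
    [[-51, -16, 0], [0, 0, 0.8]],
    [[-53, -17, 0], [0, 0, 0.83]],
    [[-53, -17, 0], [0, 0, 0.83]]
  ]
}}

```text
clock: 5.15
position: [0.5585, 0.1106, 0.0844]
tool_rot: [-3.141, 0.0, -2.516]
force: [0.3, -0.8, 0.0]
grip_width: -0.0001
```

```bash
cat > look.py <<'E'
from h import *
import sys
n=sys.argv[1]
o=observe();print(o['clock'],o['position'],o['tool_rot'],o['force'])
f=wrist();s=grab_frame('scene');t=grab_frame('top')
c=lambda F,a,b,w:cv2.resize(F['frame'][a:a+w,b:b+w],(400,400))
im=np.hstack([c(s,170,280,140),c(t,155,220,130)]);cv2.imwrite('pics/%s.png'%n,im[:,:,::-1]);save(f,n+'w.png')
E
python3 look.py l4
```

```text
5.15 [0.5585359  0.11061544 0.08444093] [-3.14146481e+00  2.21758157e-04 -2.51578482e+00] [ 0.34011666 -0.7785704   0.02648564]
```

View pics/l4.png

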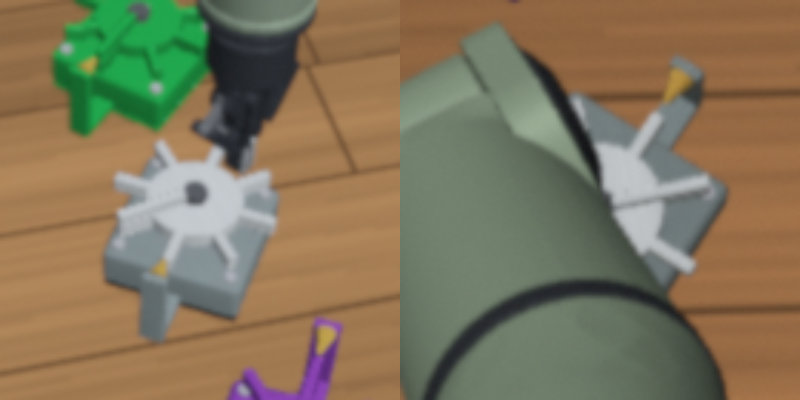

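View pics/l4w.png

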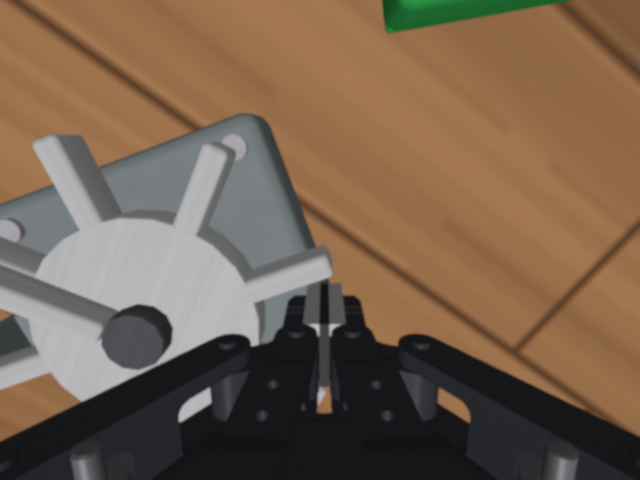

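```bash
python3 -c "
from h import *
print(observe()['qpos'])"
```

```text
[-0.16711073  0.6747538  -0.18737412  1.8649524   0.20172518  0.61992657
  1.71799513]
```

Call:
{"api": "move_arm", "payload": {
  "motion": [
    [[0, 0, 30], [0, 0, 0]],
    [[0, 0, 60], [0, 0, 0]],
    [[10, 3, 75], [0, 0, -0.16]],
    [[20, 7, 75], [0, 0, -0.32]],
    [[30, 10, 75], [0, 0, -0.48]],
    [[42, 12, 75], [0, 0, -0.64]],
    [[53, 13, 75], [0, 0, -0.8]],
    [[53, 13, 75], [0, 0, -0.83]],
    [[53, 13, 75], [0, 0, -0.83]],
    [[53, 13, 75], [0, 0, -0.83]]
  ]
}}

```text
clock: 6.55
position: [0.611, 0.1238, 0.1593]
tool_rot: [3.142, -0.0, 2.941]
force: [-1.1, -0.1, -0.7]
grip_width: 0.0002
```

```bash
python3 look.py l5
```

```text
6.55 [0.61104781 0.12382815 0.1593286 ] [ 3.14158917e+00 -2.56989610e-04  2.94084752e+00] [-1.10902952 -0.06897323 -0.71402   ]
```

View pics/l5w.png

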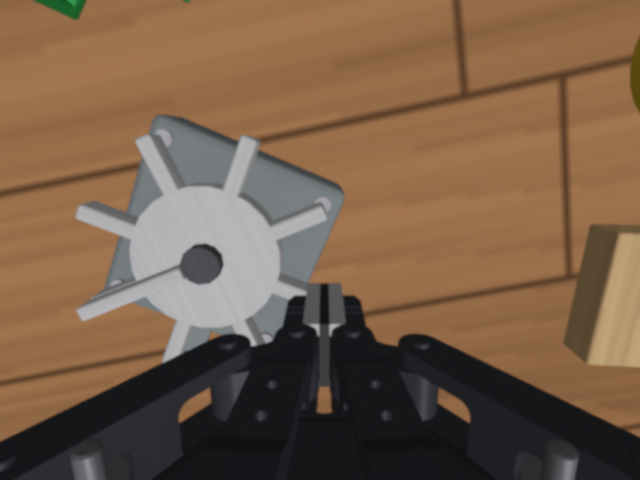

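Call:
{"api": "move_arm", "payload": {
  "motion": [
    [[0, 0, -30], [0, 0, 0]],
    [[0, 0, -58], [0, 0, 0]],
    [[0, 0, -75], [0, 0, 0]],
    [[0, 0, -75], [0, 0, 0]],
    [[0, 0, -75], [0, 0, 0]]
  ]
}}

```text
clock: 7.32
position: [0.6119, 0.1239, 0.0852]
tool_rot: [3.141, 0.001, 2.939]
force: [-0.4, -0.2, -0.5]
grip_width: 0.0
```

Call:
{"api": "move_arm", "payload": {
  "motion": [
    [[-1, -2, 0], [0, 0, 0]],
    [[-8, -1, 0], [0, 0, 0.1]],
    [[-14, 0, 0], [0, 0, 0.19]],
    [[-19, -1, 0], [0, 0, 0.28]],
    [[-25, -1, 0], [0, 0, 0.37]],
    [[-31, -3, 0], [0, 0, 0.45]],
    [[-36, -4, 0], [0, 0, 0.54]],
    [[-41, -6, 0], [0, 0, 0.63]],
    [[-46, -9, 0], [0, 0, 0.72]],
    [[-51, -12, 0], [0, 0, 0.8]],
    [[-53, -13, 0], [0, 0, 0.83]],
    [[-53, -13, 0], [0, 0, 0.83]]
  ]
}}

```text
clock: 8.82
position: [0.5586, 0.1107, 0.0847]
tool_rot: [-3.141, 0.001, -2.516]
force: [-0.4, 0.3, 0.4]
grip_width: 0.0001
```

Call:
{"api": "move_arm", "payload": {
  "motion": [
    [[0, 0, 30], [0, 0, 0]],
    [[0, 0, 60], [0, 0, 0]],
    [[0, 20, 90], [0, 0, 0]],
    [[0, 60, 120], [0, 0, 0]],
    [[-10, 110, 130], [0, 0, 0]],
    [[-20, 160, 140], [0, 0, 0]],
    [[-30, 210, 140], [0, 0, 0]],
    [[-40, 260, 140], [0, 0, 0]],
    [[-50, 300, 140], [0, 0, 0]],
    [[-50, 300, 140], [0, 0, 0]],
    [[-50, 300, 140], [0, 0, 0]]
  ]
}}

```text
clock: 10.2
position: [0.5086, 0.4104, 0.2242]
tool_rot: [-3.141, -0.0, -2.515]
force: [0.7, 0.2, 1.1]
grip_width: -0.0001
```

```bash
python3 look.py l6; python3 - <<'E'
from h import *
f=grab_frame('top');save(f,'top6.png')
a=cv2.imread('pics/top0.png')[165:285,225:345];b=cv2.imread('pics/top6.png')[165:285,225:345]
cv2.imwrite('pics/cmp.png',cv2.resize(np.hstack([a,b]),None,fx=3.3,fy=3.3,interpolation=cv2.INTER_CUBIC))
E
```

```text
10.2 [0.50863651 0.41037077 0.22421294] [-3.14102462e+00 -2.33093137e-04 -2.51535523e+00] [0.67654615 0.16490171 1.0705622 ]
```

View pics/l6.png

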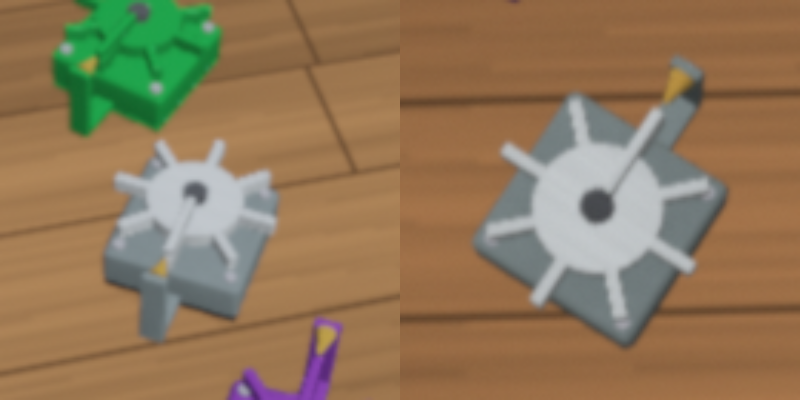

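View pics/cmp.png

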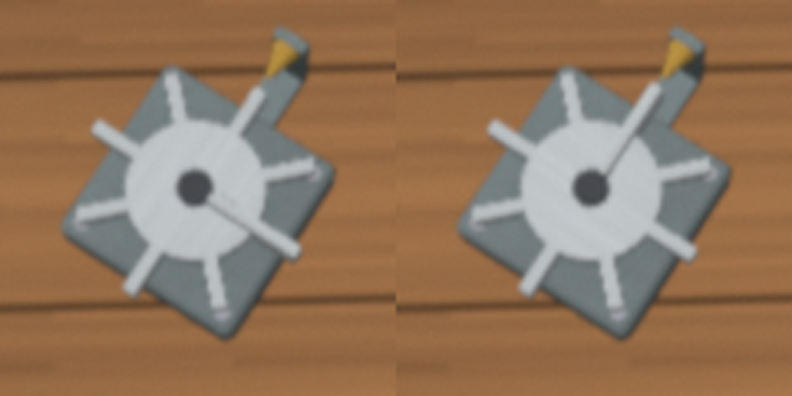

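View pics/top6.png

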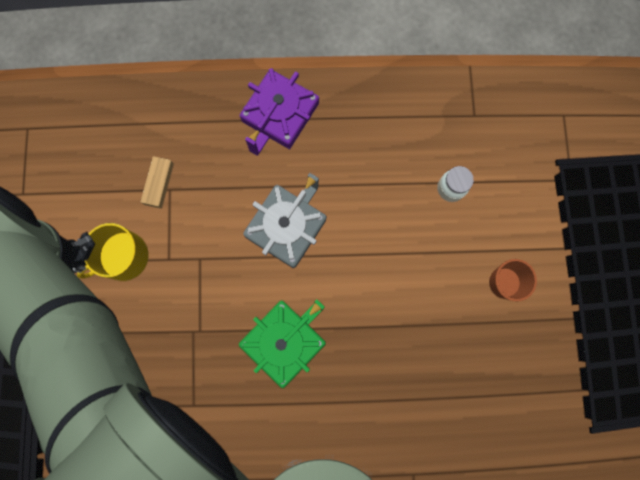

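```bash
python3 -c "
from workcell import *
print(job_done())"
```

```text
the job is handed in; nothing more can be done
None
```

The tray counter is zeroed. The raised bar started two clicks short of the pointer. I flicked the wheel on counter-clockwise twice with the closed fingertips, lifting and returning the fingers between clicks. The job was handed in at about 10 s of the 64 s allowed.

- **Bar:** the last top and scene pictures show it in line with the pointer, with the lugs in their click positions. It did not run past.
- **Counter:** it looks unmoved when the top pictures from before and after are set side by side.
- **Other things:** the jug, pot, jar, wooden block and both look-alikes stand where they were.
- **Robot:** the tool force read about 1 N at the end of each move. The hand was clear of everything at the end, about 10 cm above the jug's rim.
- **Disagreement:** the early wrist-camera estimates of the axle's y were up to about 6 mm off the top camera's, because the arm was still settling. A later wrist picture agreed to about 1 mm, and I used that for the pushes.

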